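# Put the beaker away in the dust box

### The arm

A 6-joint arm with a two-finger parallel gripper is mounted at the origin on a cart in front of the work surface, level with it; the furniture and walls round the work are solid. World frame = base frame: x ahead of the robot, y to its left, z up, the work surface at z = 0. Lengths are in m, angles in rad, forces in N, time in s.
With the tool pointing down it reaches from about 0.35 to 0.85 m from the base axis. Payload 8.1 kg.
Tool frame: the origin (TCP) lies on the mounting face of the last link; the fingertips stand 173 mm ahead of it and the grasp point (between the pads) lies arm.grip_depth ahead of it (arm.grip_depth is the distance from the TCP to the grasp point, in m); y points along the fingers, x is the direction in which the jaws open and shut, and the axes are right-handed (so a half turn about y gives the same grasp; the last joint's range is limited). The gripper opens to 85 mm and grips with 20 to 120 N. Pads are 22 mm wide; open, the fingers measure 114 mm over their backs; the gripper's body (76 mm by 85 mm) begins 54 mm behind the grasp point. The pads swing forward as they close: fully open they stand 13 mm farther back than shut.
Start: joints at [-1.417, 0.13, 1.488, -0, 1.523, -0.085], TCP at [0.142, -0.583, 0.405] pointing down, gripper open.
Joint ranges: [-2.96, 2.96], [-0.89, 2.26], [0.02, 2.5], [-1.34, 4.48], [0, 2.73], [-2.66, 2.66]. Speed limits (rad/s): [2.39, 2.39, 2.79, 3.14, 3.14, 3.14].

### API

Orientations are given as a unit quaternion [w, x, y, z].
In Python, from station import arm, vision gives the robot as it stands.
- The arm moves only by the tool play_rows, never from a script. Its argument "rows" is a list of rows, each an object of numbers: "tx", "ty", "tz": the shift along the tool's x, y, z in m; "roll": the turn about the tool's y in rad; "jaw": the finger opening in m, from 0 to 0.0854. A call has 1 to 20 rows; each row shifts and turns the commanded pose from where the row before left it, along the tool's axes as they then stand; what a row does not reach is not made up. A row lasts 1/12 s, in which the tool goes at most 41.7 mm and 7.16 degrees, less where a joint would pass 70% of its speed; a pose out of reach is approached as far as the arm can. A call with a gripper value outside its range is refused whole. The fingers move at their own pace and stop on an object; "grip_force" is the grip in N (left out, the last holds). Time passes only in rows, so rows that do not move let the fingers close. It gives the time, the measured TCP pose, the force and the opening at its end, in the units of the state.
- arm.get_state(): the state, without advancing time (a new reading comes with each control period).
- vision.read_camera(name): name is "side" or "top"; returns the picture (480x640x3 uint8, red, green, blue); there is no depth.
- vision.camera_params(name): a dict with "camera_matrix" (3x3 intrinsics, pixels), "world_to_cam" (4x4, takes a point from world to camera coordinates). Camera axes: x right, y up, looking along -z (the intrinsics and any distortion apply to the point x, -y, -z); pixel columns grow to the right and rows downward; lengths in m; the calibration is good to about 2 mm. A picture is of the moment at which its call begins. camera_params takes no time and is no camera call.
- arm.finish_job(): hands the job in, once; it reports no verdict.
The state is a dict: "time_s": time; "joint_pos": joint angles; "qd": joint speeds; "joint_torque": joint torques, N m; "position": TCP position; "tcp_rot": TCP orientation; "contact_force": force on the tool from outside, world axes, zero at the start; "moment": the same for the moment, N m; "opening": finger opening in m.
Only numpy, scipy, OpenCV 4.12 (cv2) and the standard library are available. Lean on these libraries where they do the work, as an engineer would, in place of code of your own. Each camera call takes 0.05 s, during which the arm holds its last target.

### The job

Press the round button on top of the grey dust box so that its tray pops out, and stand the bisque beaker upright in the tray without dropping it in. Then push the tray gently home until it clicks and stays shut with the beaker standing inside, leaving the jars and the test tile where they are.

Things in the scene. Friction and masses are not known exactly. Their poses are not given: they have to be found in the camera images.
- dust_box: Grey sheet-metal dust box fixed to the bench, 170 deep (its x), 200 wide (its y), 103 mm high; origin at the centre of its underside. Its -x side is the front, facing the robot (turned by up to 0.3 rad). The tray's mouth fills the left 150 mm (+y) of the front; the right 50 mm is a closed pillar with the release button on top.
- release_top (a point): Centre of the top face of the round steel release button, 33 mm across, 15 mm above the box's top (118 mm above the bench). It moves with the button; axes as the box.
- release (a joint): How far the button is pressed, 0 (up) to 0.012 m (fully down). Sprung: 1.5 N to start, 4.5 N fully down. Pressed beyond 8 mm, it frees a shut tray; it comes back up by itself.
- tray (a joint): How far the tray is out along the box's -x: 0 shut and latched, 0.125 m fully out. When freed, a damped 3 to 4 N spring drives it out. To shut it, push its front (about 8 N as the latch rides over): from 0.021 m the button dips, it springs up as the latch clicks in between 0.004 and -0.001 m; the hard stop is at -0.004 m. Let go, it rests latched at 0; short of the click it comes out again.
- tray_front (a point): Middle of the outer face of the tray's white front panel, which is flat, upright, 140 wide (y) and 92 mm high, 3 to 95 mm above the bench; this point is 49 mm above the bench and moves with the tray. Axes as the box: the face looks to -x. The upper part of the panel leaves most room for a gripper that points down. Shut, the panel stands 8 mm proud of the box.
- tray_well (a point): Centre of the floor of the tray's open well, 11 mm above the bench, moving with the tray, axes as the box. The well is 117 long (x) and 124 wide (y), bounded by the front panel (95 mm above the bench) and by borders 18 mm above its floor on the other three sides. Out, it lies clear of the box's front (its centre 62 mm before it); shut, it is under the box's roof, 86 mm above the well's floor.
- beaker_mid (a point): Centre, half-way up (39.5 mm above its foot), of the loose bisque beaker: a plain pale round beaker without handle, 64 mm across at the rim, 56 at the foot, 79 mm high, 0.17 kg; its z axis points up through the mouth. It stands on the bench to the left or the right of the box.
- beaker: The same beaker, origin at the centre of its foot.
- big_jar: Large oxide jar with a screw lid, 62 across, 86 mm high, standing on the bench on the other side of the box from the beaker; origin at the centre of its foot. Leave it alone.
- jar: Small oxide jar with a screw lid, 54 across, 74 mm high, at the left behind; origin at the centre of its foot. Leave it alone.
- tile: L-shaped glaze test tile, 30 by 34 mm, 61 mm high, standing at the right behind; origin at the centre of its underside. Leave it alone.
There are look-alikes about, which are no part of the job. What is meant by the beaker is not blue, and is the larger of those in its own colour.

How it is judged:
By the outcome, as a careful person would: the job done as asked, in the order asked, and still so for the second after the job is handed in, with the robot touching nothing.
It also fails if it takes over 69 s, if anything falls off the work surface, if the arm or the gripper's body presses on something with over 40 N, if the wrist force passes 120 N, or if a joint passes its speed limit or range.

## Working session

There is one attempt and no reset: what is moved stays moved. The work goes in short steps, Python scripts to look and compute and a tool call to move; the robot and the scene stay as the last step left them, time stands still between calls to the robot, and variables do not carry over. Pictures are saved under pics/ and viewed, and the job is handed in when it is done.

Besides the shell and the picture viewer there is one more tool, called after ">>>" by a JSON object that holds its "op" and its "data", one argument or row to a line. play_rows: Moves the arm, as the interface text tells. Its arguments: {"type":"object","properties":{"rows":{"type":"array"},"grip_force":{"type":"number"}},"required":["rows"]}

```bash
ls; mkdir -p pics
python3 - <<'E'
from station import arm, vision
import cv2,numpy as np
for n in("top","side"):
    p=vision.read_camera(n); cv2.imwrite(f"pics/{n}0.png",p[:,:,::-1])
    c=vision.camera_params(n); print(n,{k:np.round(v,4).tolist() if hasattr(v,'__len__') else v for k,v in c.items()})
print(arm.get_state()); print(arm.grip_depth)
E
```

```text
pics
top {'camera_matrix': [[571.0526, 0.0, 324.9441], [0.0, 571.0526, 258.8057], [0.0, 0.0, 1.0]], 'world_to_cam': [[0.0235, -0.9997, -0.0069, 0.0394], [0.9866, 0.0221, 0.1618, -0.5716], [-0.1616, -0.0106, 0.9868, -1.297], [0.0, 0.0, 0.0, 1.0]]}
side {'camera_matrix': [[613.0251, 0.0, 323.3415], [0.0, 613.0251, 236.4928], [0.0, 0.0, 1.0]], 'world_to_cam': [[1.0, 0.0003, -0.0013, -0.5621], [0.0008, 0.6778, 0.7352, -0.0873], [0.0011, -0.7352, 0.6778, -1.5459], [0.0, 0.0, 0.0, 1.0]]}
{'time_s': 0.1, 'joint_pos': array([-1.41738697e+00,  1.31108898e-01,  1.48918020e+00,  8.39646791e-06,
        1.52299853e+00, -8.53980787e-02]), 'qd': array([-0.00021347, -0.00100022, -0.00191376, -0.00193496, -0.0005335 ,
       -0.00077309]), 'joint_torque': array([ 1.62668763e-03, -5.70949316e+01, -5.01943338e+01, -2.82167057e-04,
        8.16935470e-03, -1.13870325e-05]), 'position': array([ 0.14191919, -0.58276181,  0.4037298 ]), 'tcp_rot': array([ 0.55641099, -0.55558847,  0.43731566, -0.4364439 ]), 'contact_force': array([-0.09958096,  0.28185826, -0.45872541]), 'moment': array([-0.05949433, -0.02064189, -0.0347208 ]), 'opening': 0.08558573759358207}
0.1547
```

View pics/top0.png

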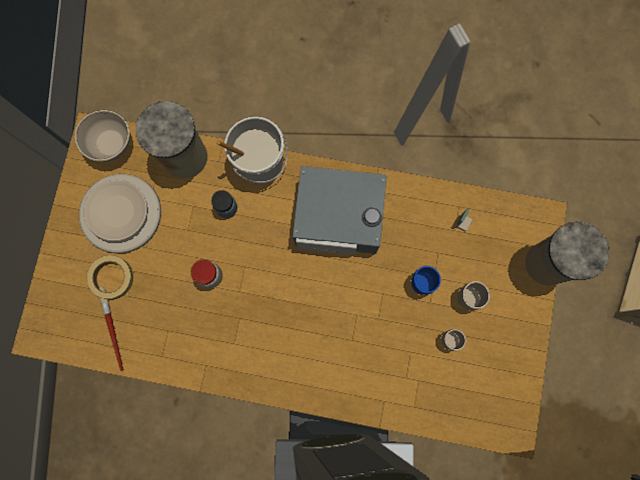

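View pics/side0.png

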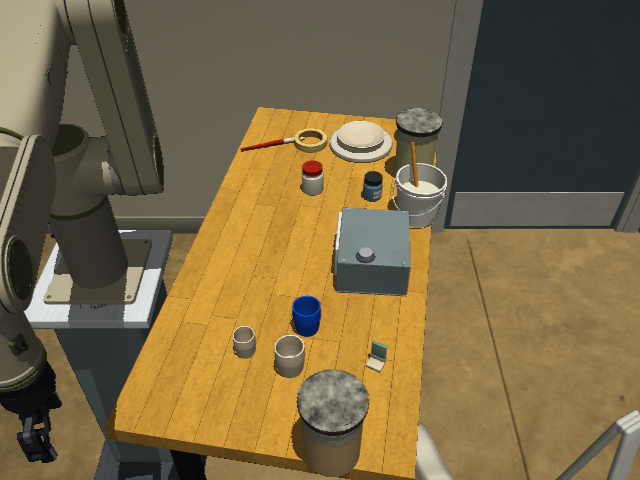

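```bash
cat > h.py <<'E'
from station import arm, vision
import cv2,numpy as np
from scipy.spatial.transform import Rotation as R
P={n:vision.camera_params(n) for n in("top","side")}
def cam(n):
    c=P[n];T=np.array(c["world_to_cam"]);K=np.array(c["camera_matrix"]);return K,T
def proj(n,p):
    K,T=cam(n);q=(T[:3,:3]@np.array(p,float).T).T+T[:3,3] if np.ndim(p)==1 else np.array(p)@T[:3,:3].T+T[:3,3]
    q=q*[1,-1,-1];u=q@K.T;return u[...,:2]/u[...,2:]
def ray(n,uv):
    K,T=cam(n);d=np.linalg.inv(K)@[uv[0],uv[1],1]*[1,-1,-1];Rm=T[:3,:3]
    return -Rm.T@T[:3,3],Rm.T@d
def onz(n,uv,z):
    o,d=ray(n,uv);return o+d*(z-o[2])/d[2]
def axes():
    s=arm.get_state();w,x,y,z=s["tcp_rot"];return s,R.from_quat([x,y,z,w]).as_matrix()
def snap(n,name,crop=None,k=1):
    p=vision.read_camera(n);cv2.imwrite(f"pics/{name}_full.png",p[:,:,::-1])
    if crop: x0,y0,x1,y1=crop;q=p[y0:y1,x0:x1];q=cv2.resize(q,None,fx=k,fy=k,interpolation=cv2.INTER_CUBIC);cv2.imwrite(f"pics/{name}.png",q[:,:,::-1])
    return p
E
python3 - <<'E'
from h import *
s,M=axes();print(M.round(3))
a=cv2.imread("pics/top0.png");b=cv2.imread("pics/side0.png")
c1=cv2.resize(a[150:360,280:500],None,fx=2.4,fy=2.4,interpolation=2)
c2=cv2.resize(b[190:400,220:420],None,fx=2.8,fy=2.8,interpolation=2)
cv2.imwrite("pics/c1.png",c1);cv2.imwrite("pics/c2.png",c2)
E
```

```text
[[ 0.237 -0.     0.972]
 [-0.972  0.002  0.237]
 [-0.002 -1.     0.   ]]
```

View pics/c1.png

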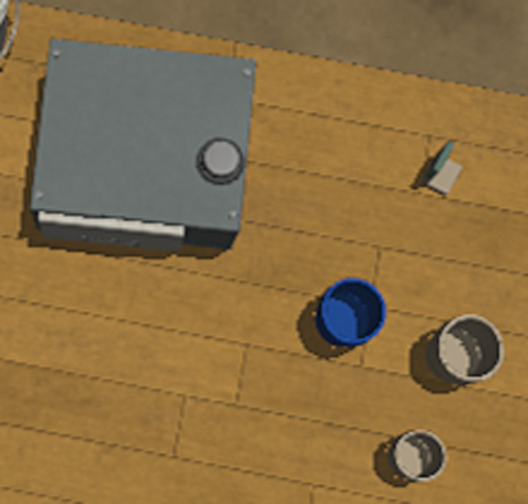

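View pics/c2.png

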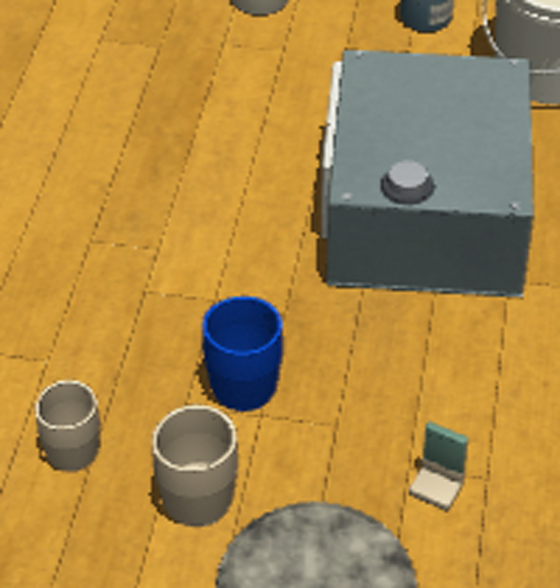

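Candidates are: blue cup top (427,281), excluded as blue. Small pale cup top (455,341), and large pale cup top (475,296) / side (290,352). The crops confirm that the large pale one is the beaker. Now I'll measure.

Run:
```python
from h import *
t1=lambda x,y:(280+(x+.5)/2.4-.5,150+(y+.5)/2.4-.5); t2=lambda x,y:(220+(x+.5)/2.8-.5,190+(y+.5)/2.8-.5)
a=cv2.imread("pics/top0.png");b=cv2.imread("pics/side0.png")
# box top mask, grey-blue
for n,im,roi,zz in(("top",a,(285,155,400,262),.103),("side",b,(330,200,420,300),.103)):
    x0,y0,x1,y1=roi;q=im[y0:y1,x0:x1].astype(int)
    if n=="top":print("toppx",im[190,330],im[245,372],im[215,372]);
    else:print("sidepx",im[225,380],im[280,370],im[254,366])
    B,G,Rr=q[...,0],q[...,1],q[...,2]
    ref=im[190,330] if n=="top" else im[225,380]
    m=(np.abs(q-ref.astype(int)).max(-1)<16).astype(np.uint8)
    m=cv2.morphologyEx(m,cv2.MORPH_CLOSE,np.ones((5,5)))
    cs,_=cv2.findContours(m,0,1);c=max(cs,key=cv2.contourArea)
    h=cv2.convexHull(c);e=cv2.approxPolyDP(h,6,True)[:,0]+[x0,y0]
    print(n,[(p.tolist(),onz(n,p,zz)[:2].round(4).tolist()) for p in e])
print("manual top");
for p in((52,40),(255,62),(238,230),(33,211)):print(onz("top",t1(*p),.103)[:2].round(4))
print("manual side")
for p in((345,50),(530,60),(530,212),(330,207)):print(onz("side",t2(*p),.103)[:2].round(4))
print("button",onz("top",t1(222,158),.118).round(4),onz("side",t2(408,174),.118).round(4))
print("rim",onz("top",t1(469.5,349),.079).round(4),onz("side",t2(195,438),.079).round(4))
print("blue rim",onz("top",t1(353,312),.08).round(4),"small",onz("top",t1(419,455),.05).round(4),'tile',onz("top",t1(440,175),.03).round(4))
print("tops jars",onz("top",(222,202),.074),onz("top",(204,271),.086))
# beaker px extents top
```

```text
toppx [110 114 107] [81 83 79] [141 143 143]
top [([302, 166], [0.7779, 0.1101]), ([385, 175], [0.7603, -0.082]), ([378, 245], [0.5957, -0.0673]), ([293, 236], [0.6122, 0.1256])]
sidepx [138 140 126] [64 66 58] [177 176 170]
side [([408, 212], [0.7769, 0.1078]), ([409, 266], [0.7597, -0.0842]), ([338, 261], [0.5964, -0.0677]), ([343, 208], [0.6124, 0.1237])]
manual top
[0.7769 0.1116]
[ 0.7591 -0.0842]
[ 0.5945 -0.0693]
[0.6084 0.1244]
manual side
[0.6122 0.1256]
[0.7797 0.1113]
[ 0.7599 -0.0822]
[ 0.5951 -0.0763]
button [ 0.66   -0.0524  0.118 ] [ 0.6601 -0.0526  0.118 ]
rim [ 0.4895 -0.2908  0.079 ] [ 0.4915 -0.294   0.079 ]
blue rim [ 0.5221 -0.1809  0.08  ] small [ 0.3899 -0.2481  0.05  ] tile [ 0.6689 -0.2771  0.03  ]
tops jars [0.69570489 0.29682008 0.074     ] [0.52982571 0.32695076 0.086     ]
```

>>> {"op": "play_rows", "data": {
  "rows": [
    {"roll":0.11,"jaw":0},
    {"roll":0.11,"jaw":0},
    {"roll":0.109,"jaw":0},
    {"jaw":0}
  ],
  "grip_force": 40
}}

```text
schema error: expected keys tx, ty, tz, roll, jaw
```

```bash
cat >> h.py <<'E'
C=np.array([.6862,.0213]);YAW=-.09
bx=np.array([np.cos(YAW),np.sin(YAW)]);by=np.array([-bx[1],bx[0]])
def w(x,y): return C+x*bx+y*by
def delta(xy,z=None):
    s,M=axes();p=s["position"];d=np.array([xy[0]-p[0],xy[1]-p[1],0 if z is None else z-p[2]])
    print("t",round(s["time_s"],2),"pos",p.round(4),"yaw",round(np.arctan2(M[1,0],M[0,0]),4),"F",s["contact_force"].round(2),"open",round(s["opening"],4),"-> tool d(mm)",(M.T@d*1000).round(1))
E
python3 -c "
from h import *
delta((.66,-.0525),.34)"
```

```text
t 0.1 pos [ 0.1419 -0.5828  0.4037] yaw -1.332 F [-0.1   0.28 -0.46] open 0.0856 -> tool d(mm) [-392.6   64.5  628.8]
```

All keys are required in each row.

>>> {"op": "play_rows", "data": {
  "rows": [
    {"tx":0,"ty":0,"tz":0,"roll":0.11,"jaw":0},
    {"tx":0,"ty":0,"tz":0,"roll":0.11,"jaw":0},
    {"tx":0,"ty":0,"tz":0,"roll":0.109,"jaw":0},
    {"tx":0,"ty":0,"tz":0,"roll":0,"jaw":0}
  ],
  "grip_force": 40
}}

```text
time_s: 0.43
position: [0.142, -0.5828, 0.4041]
tcp_rot: [0.476, -0.475, 0.524, -0.523]
contact_force: [-0.8, -0.5, 0.5]
opening: 0.0389
```

```bash
python3 -c "
from h import *
delta((.66,-.0525),.34)"
```

```text
t 0.43 pos [ 0.142  -0.5828  0.4041] yaw -1.6662 F [-0.84 -0.46  0.51] open 0.0389 -> tool d(mm) [-577.2   64.6  465.2]
```

>>> {"op": "play_rows", "data": {
  "rows": [
    {"tx":-0.015,"ty":0,"tz":0.012,"roll":0,"jaw":0},
    {"tx":-0.03,"ty":0,"tz":0.024,"roll":0,"jaw":0},
    {"tx":-0.03,"ty":0,"tz":0.024,"roll":0,"jaw":0},
    {"tx":-0.03,"ty":0,"tz":0.024,"roll":0,"jaw":0},
    {"tx":-0.03,"ty":0,"tz":0.024,"roll":0,"jaw":0},
    {"tx":-0.03,"ty":0,"tz":0.024,"roll":0,"jaw":0},
    {"tx":-0.03,"ty":0,"tz":0.024,"roll":0,"jaw":0},
    {"tx":-0.03,"ty":0,"tz":0.024,"roll":0,"jaw":0},
    {"tx":-0.03,"ty":0,"tz":0.024,"roll":0,"jaw":0},
    {"tx":-0.03,"ty":0,"tz":0.024,"roll":0,"jaw":0},
    {"tx":-0.03,"ty":0,"tz":0.024,"roll":0,"jaw":0},
    {"tx":-0.03,"ty":0,"tz":0.024,"roll":0,"jaw":0},
    {"tx":-0.03,"ty":0.005,"tz":0.024,"roll":0,"jaw":0},
    {"tx":-0.03,"ty":0.005,"tz":0.024,"roll":0,"jaw":0},
    {"tx":-0.03,"ty":0.005,"tz":0.024,"roll":0,"jaw":0},
    {"tx":-0.03,"ty":0.01,"tz":0.024,"roll":0,"jaw":0},
    {"tx":-0.03,"ty":0.01,"tz":0.024,"roll":0,"jaw":0},
    {"tx":-0.03,"ty":0.01,"tz":0.024,"roll":0,"jaw":0},
    {"tx":-0.03,"ty":0.01,"tz":0.024,"roll":0,"jaw":0},
    {"tx":-0.015,"ty":0.005,"tz":0.015,"roll":0,"jaw":0}
  ]
}}

```text
time_s: 2.1
position: [0.6517, -0.053, 0.3425]
tcp_rot: [0.479, -0.479, 0.521, -0.52]
contact_force: [0.5, -0.4, -0.8]
opening: 0.0003
```

```bash
python3 -c "
from h import *
delta((.66,-.0525),.315)"
```

```text
t 2.1 pos [ 0.6517 -0.053   0.3425] yaw -1.6544 F [ 0.49 -0.37 -0.76] open 0.0003 -> tool d(mm) [-1.1 27.5  8.2]
```

>>> {"op": "play_rows", "data": {
  "rows": [
    {"tx":0,"ty":0.01,"tz":0.004,"roll":0,"jaw":0},
    {"tx":0,"ty":0.01,"tz":0,"roll":0,"jaw":0},
    {"tx":0,"ty":0.01,"tz":0,"roll":0,"jaw":0},
    {"tx":0,"ty":0,"tz":0,"roll":0,"jaw":0}
  ]
}}

```text
time_s: 2.43
position: [0.6528, -0.058, 0.3111]
tcp_rot: [0.476, -0.478, 0.523, -0.521]
contact_force: [0.0, -0.3, -0.4]
opening: -0.0002
```

```bash
python3 -c "
from h import *
delta((.66,-.0525),.291)
snap('side','s1',(300,120,460,300),3.3)"
```

```text
t 2.43 pos [ 0.6528 -0.058   0.3111] yaw -1.661 F [ 0.   -0.33 -0.39] open -0.0002 -> tool d(mm) [-6.1 20.1  6.8]
```

View pics/s1.png

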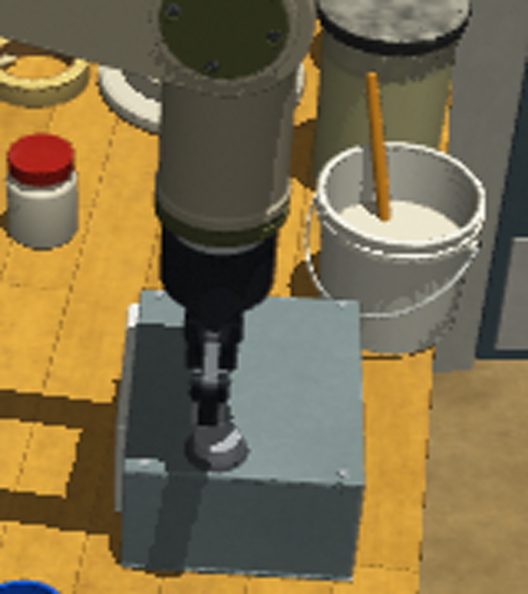

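The closed fingertips are a few mm above the button, at about (213,440) in the crop. Next I correct the sideways offset and step down.

>>> {"op": "play_rows", "data": {
  "rows": [
    {"tx":-0.006,"ty":0,"tz":0.007,"roll":0,"jaw":0},
    {"tx":0,"ty":0.008,"tz":0,"roll":0,"jaw":0},
    {"tx":0,"ty":0.006,"tz":0,"roll":0,"jaw":0},
    {"tx":0,"ty":0,"tz":0,"roll":0,"jaw":0},
    {"tx":0,"ty":0,"tz":0,"roll":0,"jaw":0}
  ]
}}

```text
time_s: 2.9
position: [0.6616, -0.0518, 0.3]
tcp_rot: [0.477, -0.477, 0.522, -0.522]
contact_force: [-0.6, 0.3, -0.1]
opening: -0.0001
```

```bash
python3 -c "
from h import *
delta((.66,-.0525),.281)"
```

```text
t 2.9 pos [ 0.6616 -0.0518  0.3   ] yaw -1.6611 F [-0.59  0.29 -0.13] open -0.0001 -> tool d(mm) [ 0.9 19.  -1.5]
```

>>> {"op": "play_rows", "data": {
  "rows": [
    {"tx":0,"ty":0.006,"tz":-0.001,"roll":0,"jaw":0},
    {"tx":0,"ty":0.004,"tz":0,"roll":0,"jaw":0},
    {"tx":0,"ty":0.004,"tz":0,"roll":0,"jaw":0},
    {"tx":0,"ty":0,"tz":0,"roll":0,"jaw":0}
  ]
}}

```text
time_s: 3.23
position: [0.6605, -0.0515, 0.2854]
tcp_rot: [0.477, -0.477, 0.523, -0.522]
contact_force: [-0.2, 0.5, -0.9]
opening: 0.0002
```

>>> {"op": "play_rows", "data": {
  "rows": [
    {"tx":0,"ty":0.003,"tz":0,"roll":0,"jaw":0},
    {"tx":0,"ty":0.002,"tz":0,"roll":0,"jaw":0},
    {"tx":0,"ty":0,"tz":0,"roll":0,"jaw":0},
    {"tx":0,"ty":0,"tz":0,"roll":0,"jaw":0}
  ]
}}

```text
time_s: 3.57
position: [0.6609, -0.0516, 0.2819]
tcp_rot: [0.477, -0.477, 0.522, -0.522]
contact_force: [-2.1, 0.2, 3.7]
opening: -0.0003
```

```bash
python3 -c "
from h import *
snap('top','t2',(260,150,420,310),3.5)"
```

```text
(no output)
```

View pics/t2.png

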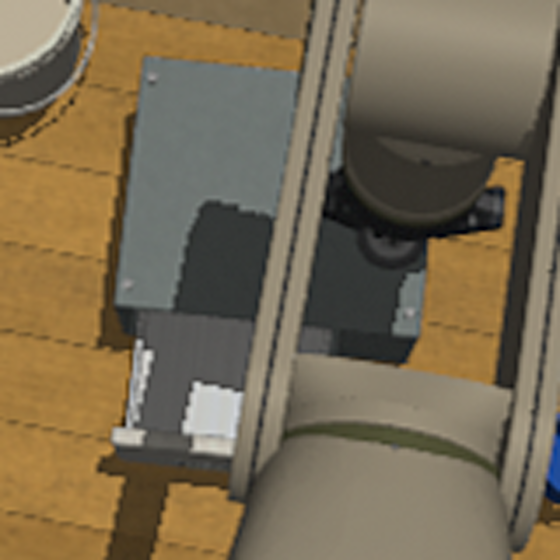

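The tray has come out: its panel is at about (175,445) in the crop. I'll lift and go to the beaker.

```bash
python3 -c "
from h import *
delta((.491,-.2925),.32)"
```

```text
t 3.62 pos [ 0.6609 -0.0515  0.282 ] yaw -1.661 F [-2.52  0.42  4.58] open 0.0 -> tool d(mm) [ 255.3  -38.  -147.5]
```

>>> {"op": "play_rows", "data": {
  "rows": [
    {"tx":0,"ty":-0.015,"tz":0,"roll":0,"jaw":0},
    {"tx":0,"ty":-0.025,"tz":0,"roll":0,"jaw":0.0854},
    {"tx":0.01,"ty":-0.01,"tz":-0.005,"roll":0,"jaw":0.0854},
    {"tx":0.025,"ty":0,"tz":-0.014,"roll":0,"jaw":0.0854},
    {"tx":0.03,"ty":0,"tz":-0.018,"roll":0,"jaw":0.0854},
    {"tx":0.03,"ty":0,"tz":-0.018,"roll":0,"jaw":0.0854},
    {"tx":0.03,"ty":0,"tz":-0.018,"roll":0,"jaw":0.0854},
    {"tx":0.03,"ty":0,"tz":-0.018,"roll":0,"jaw":0.0854},
    {"tx":0.03,"ty":0,"tz":-0.018,"roll":0,"jaw":0.0854},
    {"tx":0.03,"ty":0,"tz":-0.018,"roll":0,"jaw":0.0854},
    {"tx":0.025,"ty":0,"tz":-0.012,"roll":0,"jaw":0.0854},
    {"tx":0.015,"ty":0,"tz":-0.008,"roll":0,"jaw":0.0854},
    {"tx":0,"ty":0,"tz":0,"roll":0,"jaw":0.0854},
    {"tx":0,"ty":0,"tz":0,"roll":0,"jaw":0.0854},
    {"tx":0,"ty":0,"tz":0,"roll":0,"jaw":0.0854}
  ]
}}

```text
time_s: 4.87
position: [0.4915, -0.2922, 0.3316]
tcp_rot: [-0.477, 0.477, -0.522, 0.522]
contact_force: [0.3, -0.5, -0.6]
opening: 0.0855
```

```bash
python3 -c "
from h import *
delta((.491,-.2925),.207)
snap('side','s3',(180,140,440,400),2.3)
snap('top','t3',(260,150,520,350),3)"
```

```text
t 4.87 pos [ 0.4915 -0.2922  0.3316] yaw -1.6615 F [ 0.28 -0.46 -0.58] open 0.0855 -> tool d(mm) [  0.4 124.6  -0.5]
```

View pics/s3.png

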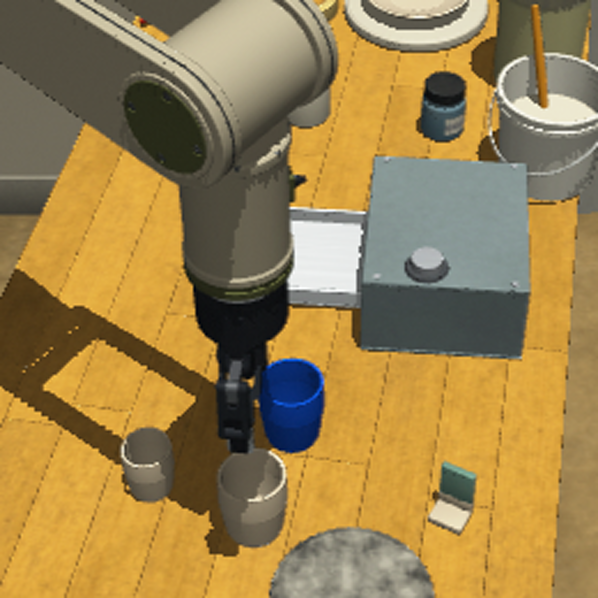

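View pics/t3.png

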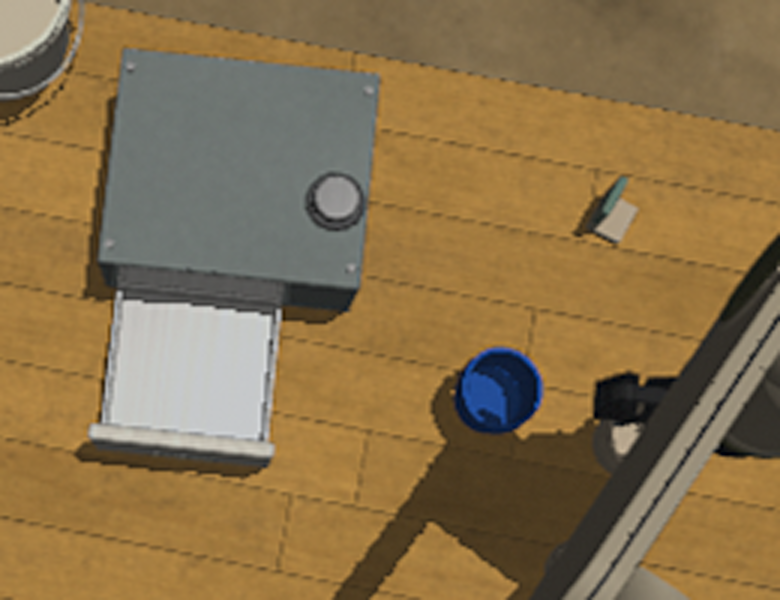

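The tray is fully out and its well is visible at top crop (190,370). The open gripper is above the beaker, so I descend and grip.

>>> {"op": "play_rows", "data": {
  "rows": [
    {"tx":0,"ty":0.015,"tz":0,"roll":0,"jaw":0.0854},
    {"tx":0,"ty":0.02,"tz":0,"roll":0,"jaw":0.0854},
    {"tx":0,"ty":0.02,"tz":0,"roll":0,"jaw":0.0854},
    {"tx":0,"ty":0.02,"tz":0,"roll":0,"jaw":0.0854},
    {"tx":0,"ty":0.02,"tz":0,"roll":0,"jaw":0.0854},
    {"tx":0,"ty":0.015,"tz":0,"roll":0,"jaw":0.0854},
    {"tx":0,"ty":0.01,"tz":0,"roll":0,"jaw":0.0854},
    {"tx":0,"ty":0.005,"tz":0,"roll":0,"jaw":0.0854},
    {"tx":0,"ty":0,"tz":0,"roll":0,"jaw":0.0854},
    {"tx":0,"ty":0,"tz":0,"roll":0,"jaw":0.0854}
  ]
}}

```text
time_s: 5.8
position: [0.492, -0.2922, 0.2073]
tcp_rot: [-0.477, 0.477, -0.522, 0.522]
contact_force: [-0.5, -0.2, 0.5]
opening: 0.0855
```

```bash
python3 -c "
from h import *
delta((.491,-.2925),.207)
p1=lambda x,y:(260+x/3,150+y/3)
for q in((90,430),(273,452)):print(onz('top',p1(*q),.095))
for q in((122,297),(275,312),(262,441),(106,426)):print(onz('top',p1(*q),.029 if q[1]<400 else .029))
print(w(-.147,.025),w(-.218,.095),w(-.218,-.045))
snap('side','s4',(200,260,380,400),4)"
```

```text
t 5.8 pos [ 0.492  -0.2922  0.2073] yaw -1.6604 F [-0.51 -0.18  0.47] open 0.0855 -> tool d(mm) [ 0.4  0.3 -1. ]
[0.48235102 0.1286014  0.095     ]
[ 0.46899704 -0.00859619  0.095     ]
[0.59594373 0.11130893 0.029     ]
[ 0.58653184 -0.01080414  0.029     ]
[ 0.48342699 -0.00223343  0.029     ]
[0.49245961 0.12077237 0.029     ]
[0.54204191 0.05941097] [0.47762077 0.13550903] [ 0.46503777 -0.00392435]
```

View pics/s4.png

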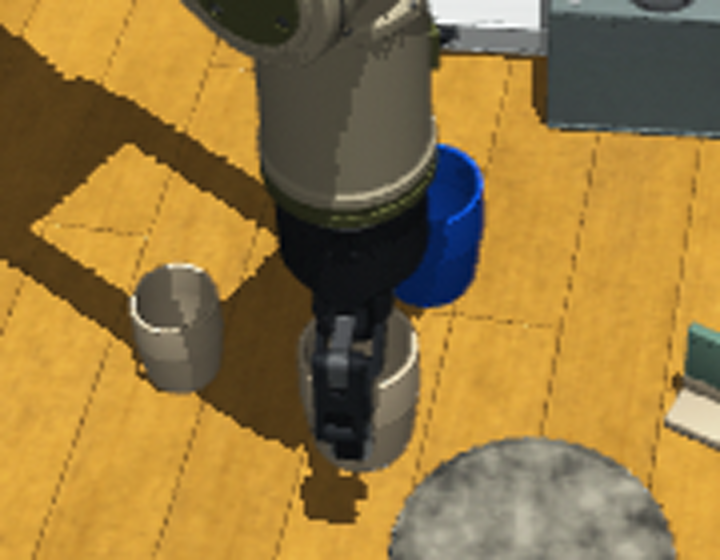

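The near finger is outside the beaker wall, and the other should mirror it. I grip it gently.

>>> {"op": "play_rows", "data": {
  "rows": [
    {"tx":0,"ty":0,"tz":0,"roll":0,"jaw":0.07},
    {"tx":0,"ty":0,"tz":0,"roll":0,"jaw":0.066},
    {"tx":0,"ty":0,"tz":0,"roll":0,"jaw":0.062},
    {"tx":0,"ty":0,"tz":0,"roll":0,"jaw":0.05},
    {"tx":0,"ty":0,"tz":0,"roll":0,"jaw":0.05},
    {"tx":0,"ty":0,"tz":0,"roll":0,"jaw":0.05}
  ],
  "grip_force": 30
}}

```text
time_s: 6.35
position: [0.492, -0.2926, 0.208]
tcp_rot: [-0.477, 0.477, -0.521, 0.523]
contact_force: [-1.3, 1.3, 6.0]
opening: 0.0607
```

>>> {"op": "play_rows", "data": {
  "rows": [
    {"tx":0,"ty":-0.005,"tz":0,"roll":0,"jaw":0.05},
    {"tx":0,"ty":-0.01,"tz":0,"roll":0,"jaw":0.05},
    {"tx":0,"ty":-0.005,"tz":0,"roll":0,"jaw":0.05},
    {"tx":0,"ty":0,"tz":0,"roll":0,"jaw":0.05}
  ]
}}

```text
time_s: 6.68
position: [0.4922, -0.2928, 0.2288]
tcp_rot: [-0.477, 0.477, -0.521, 0.523]
contact_force: [-0.1, -0.1, -1.7]
opening: 0.0606
```

```bash
python3 -c "
from h import *
delta((.5410,.057),.33)
snap('side','s5',(200,260,380,400),4)"
```

```text
t 6.68 pos [ 0.4922 -0.2928  0.2288] yaw -1.661 F [-0.11 -0.11 -1.66] open 0.0606 -> tool d(mm) [-352.6 -101.7   17.4]
```

View pics/s5.png

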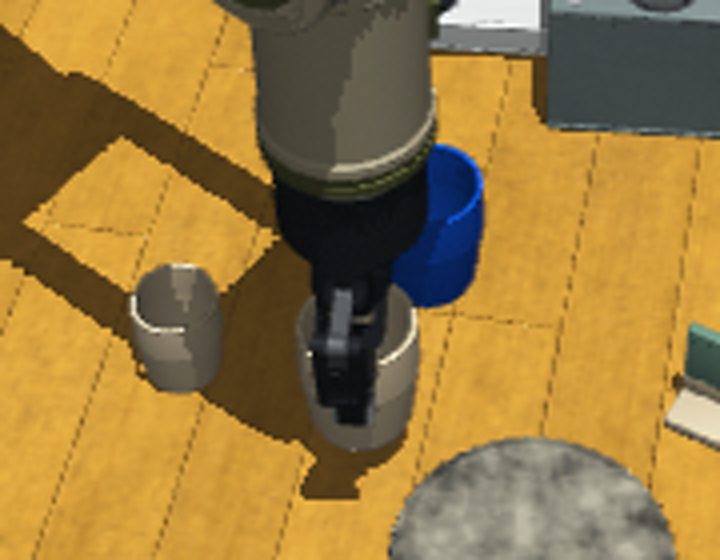

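Beaker is held (60.6 mm opening, weight felt). I'll raise it and carry it over the well.

>>> {"op": "play_rows", "data": {
  "rows": [
    {"tx":0,"ty":-0.015,"tz":0,"roll":0,"jaw":0.05},
    {"tx":0,"ty":-0.02,"tz":0,"roll":0,"jaw":0.05},
    {"tx":0,"ty":-0.02,"tz":0,"roll":0,"jaw":0.05},
    {"tx":0,"ty":-0.02,"tz":0,"roll":0,"jaw":0.05},
    {"tx":-0.01,"ty":-0.02,"tz":0,"roll":0,"jaw":0.05},
    {"tx":-0.02,"ty":-0.015,"tz":0.001,"roll":0,"jaw":0.05},
    {"tx":-0.03,"ty":0,"tz":0.002,"roll":0,"jaw":0.05},
    {"tx":-0.03,"ty":0,"tz":0.002,"roll":0,"jaw":0.05},
    {"tx":-0.03,"ty":0,"tz":0.002,"roll":0,"jaw":0.05},
    {"tx":-0.03,"ty":0,"tz":0.002,"roll":0,"jaw":0.05},
    {"tx":-0.03,"ty":0,"tz":0.002,"roll":0,"jaw":0.05},
    {"tx":-0.03,"ty":0,"tz":0.002,"roll":0,"jaw":0.05},
    {"tx":-0.03,"ty":0,"tz":0.002,"roll":0,"jaw":0.05},
    {"tx":-0.03,"ty":0,"tz":0.002,"roll":0,"jaw":0.05},
    {"tx":-0.03,"ty":0,"tz":0.002,"roll":0,"jaw":0.05},
    {"tx":-0.025,"ty":0,"tz":0,"roll":0,"jaw":0.05},
    {"tx":-0.018,"ty":0,"tz":0,"roll":0,"jaw":0.05},
    {"tx":-0.01,"ty":0,"tz":0,"roll":0,"jaw":0.05},
    {"tx":0,"ty":0,"tz":0,"roll":0,"jaw":0.05},
    {"tx":0,"ty":0,"tz":0,"roll":0,"jaw":0.05}
  ]
}}

```text
time_s: 8.4
position: [0.5422, 0.0574, 0.3364]
tcp_rot: [-0.477, 0.477, -0.522, 0.522]
contact_force: [-0.2, -1.0, -1.7]
opening: 0.0608
```

```bash
python3 -c "
from h import *
delta((.5410,.057),.219)
snap('side','s6',(220,120,420,300),3)
snap('top','t6',(260,150,420,310),3.5)"
```

```text
t 8.4 pos [0.5422 0.0574 0.3364] yaw -1.6601 F [-0.24 -0.96 -1.71] open 0.0608 -> tool d(mm) [  0.4 117.4  -1.1]
```

View pics/s6.png

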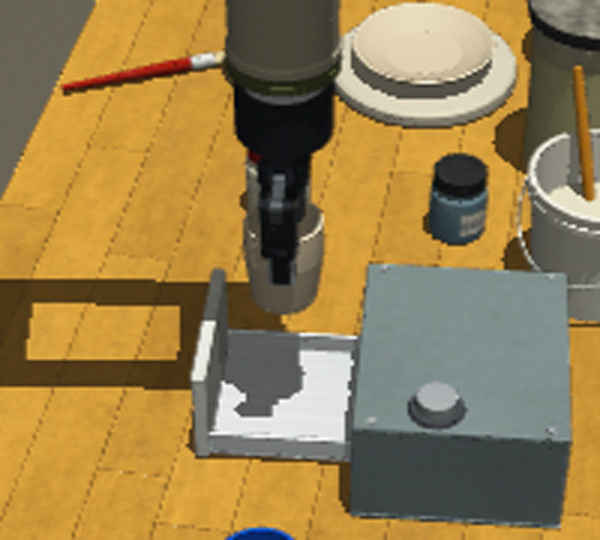

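View pics/t6.png

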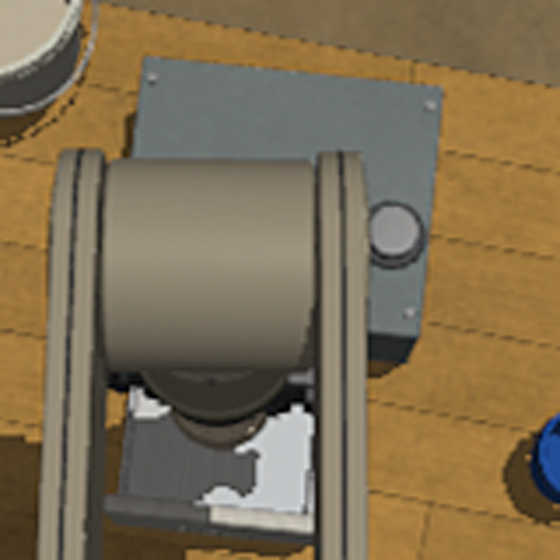

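The beaker is above the well: side crop beaker (285,280), well (285,385). I'll lower it.

>>> {"op": "play_rows", "data": {
  "rows": [
    {"tx":0,"ty":0.01,"tz":-0.001,"roll":0,"jaw":0.05},
    {"tx":0,"ty":0.02,"tz":0,"roll":0,"jaw":0.05},
    {"tx":0,"ty":0.02,"tz":0,"roll":0,"jaw":0.05},
    {"tx":0,"ty":0.02,"tz":0,"roll":0,"jaw":0.05},
    {"tx":0,"ty":0.015,"tz":0,"roll":0,"jaw":0.05},
    {"tx":0,"ty":0.01,"tz":0,"roll":0,"jaw":0.05},
    {"tx":0,"ty":0.008,"tz":0,"roll":0,"jaw":0.05},
    {"tx":0,"ty":0.005,"tz":0,"roll":0,"jaw":0.05},
    {"tx":0,"ty":0,"tz":0,"roll":0,"jaw":0.05},
    {"tx":0,"ty":0,"tz":0,"roll":0,"jaw":0.05}
  ]
}}

```text
time_s: 9.33
position: [0.5415, 0.0575, 0.2291]
tcp_rot: [-0.477, 0.477, -0.522, 0.522]
contact_force: [0.1, 0.4, -1.7]
opening: 0.0613
```

```bash
python3 -c "
from h import *
delta((.5410,.057),.219)
snap('side','s7',(240,170,380,300),4)"
```

```text
t 9.33 pos [0.5415 0.0575 0.2291] yaw -1.6612 F [ 0.12  0.36 -1.7 ] open 0.0613 -> tool d(mm) [ 0.5 10.1 -0.5]
```

View pics/s7.png

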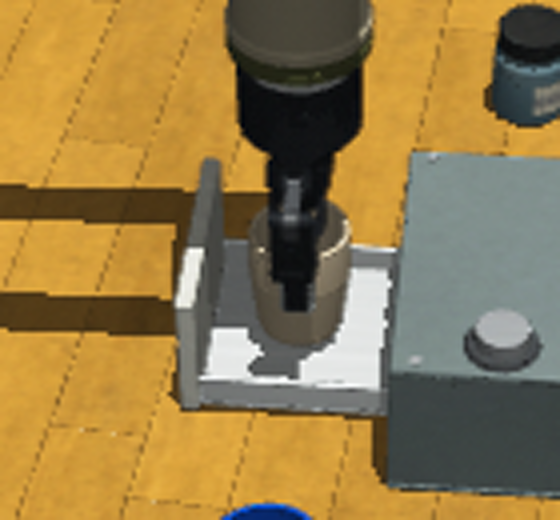

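Clear on all sides. Next I step down in small moves, watching the force.

>>> {"op": "play_rows", "data": {
  "rows": [
    {"tx":0,"ty":0.004,"tz":0,"roll":0,"jaw":0.05},
    {"tx":0,"ty":0.003,"tz":0,"roll":0,"jaw":0.05},
    {"tx":0,"ty":0.001,"tz":0,"roll":0,"jaw":0.05},
    {"tx":0,"ty":0,"tz":0,"roll":0,"jaw":0.05},
    {"tx":0,"ty":0,"tz":0,"roll":0,"jaw":0.05}
  ]
}}

```text
time_s: 9.8
position: [0.5412, 0.0577, 0.2206]
tcp_rot: [0.477, -0.477, 0.522, -0.522]
contact_force: [0.1, 1.3, -2.1]
opening: 0.061
```

>>> {"op": "play_rows", "data": {
  "rows": [
    {"tx":0,"ty":0.001,"tz":0,"roll":0,"jaw":0.05},
    {"tx":0,"ty":0,"tz":0,"roll":0,"jaw":0.05},
    {"tx":0,"ty":0,"tz":0,"roll":0,"jaw":0.05}
  ]
}}

```text
time_s: 10.05
position: [0.5413, 0.0577, 0.2197]
tcp_rot: [0.477, -0.477, 0.522, -0.522]
contact_force: [0.3, 0.0, -2.1]
opening: 0.0609
```

>>> {"op": "play_rows", "data": {
  "rows": [
    {"tx":0,"ty":0.001,"tz":0,"roll":0,"jaw":0.05},
    {"tx":0,"ty":0,"tz":0,"roll":0,"jaw":0.05},
    {"tx":0,"ty":0,"tz":0,"roll":0,"jaw":0.05}
  ]
}}

```text
time_s: 10.3
position: [0.5415, 0.0577, 0.219]
tcp_rot: [-0.477, 0.477, -0.522, 0.522]
contact_force: [-0.8, 0.2, 1.3]
opening: 0.0607
```

Contact felt (force now +1.3 N). I open slowly and lift straight up.

>>> {"op": "play_rows", "data": {
  "rows": [
    {"tx":0,"ty":0,"tz":0,"roll":0,"jaw":0.062},
    {"tx":0,"ty":0,"tz":0,"roll":0,"jaw":0.065},
    {"tx":0,"ty":0,"tz":0,"roll":0,"jaw":0.07},
    {"tx":0,"ty":0,"tz":0,"roll":0,"jaw":0.078},
    {"tx":0,"ty":0,"tz":0,"roll":0,"jaw":0.084},
    {"tx":0,"ty":0,"tz":0,"roll":0,"jaw":0.0854},
    {"tx":0,"ty":-0.005,"tz":0,"roll":0,"jaw":0.0854},
    {"tx":0,"ty":-0.01,"tz":0,"roll":0,"jaw":0.0854},
    {"tx":0,"ty":-0.015,"tz":0,"roll":0,"jaw":0.0854},
    {"tx":0,"ty":-0.02,"tz":0,"roll":0,"jaw":0.0854},
    {"tx":0,"ty":-0.025,"tz":0,"roll":0,"jaw":0.0854},
    {"tx":0,"ty":-0.025,"tz":0,"roll":0,"jaw":0.0854},
    {"tx":0,"ty":-0.015,"tz":0,"roll":0,"jaw":0.0854},
    {"tx":0,"ty":0,"tz":0,"roll":0,"jaw":0.0854}
  ]
}}

```text
time_s: 11.47
position: [0.5428, 0.0577, 0.3396]
tcp_rot: [-0.479, 0.475, -0.52, 0.524]
contact_force: [0.9, -0.7, 1.6]
opening: 0.0849
```

```bash
python3 -c "
from h import *
print(w(-.218,.025))
delta(w(-.218-.045,.021),.245)
snap('side','s8',(240,170,420,300),4)"
```

```text
[0.47132927 0.06579234]
t 11.47 pos [0.5428 0.0577 0.3396] yaw -1.661 F [ 0.93 -0.66  1.56] open 0.0849 -> tool d(mm) [   2.5   93.6 -117.7]
```

View pics/s8.png

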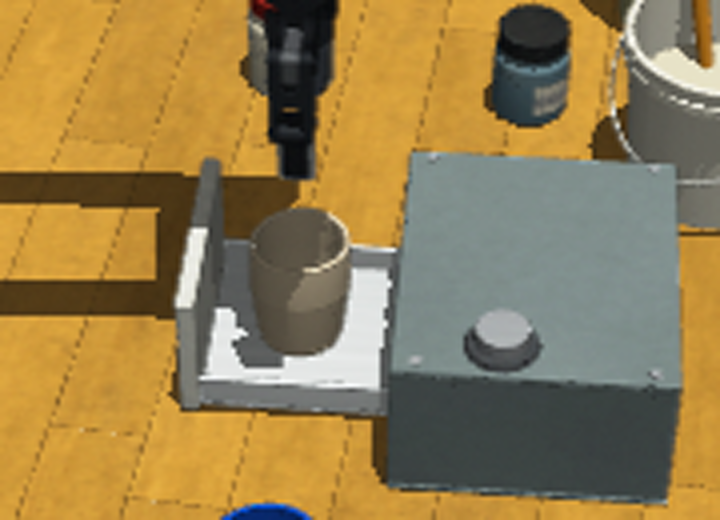

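The beaker stands upright mid-well at crop (300,280). I move back in front of the panel, close the fingers, and go down.

>>> {"op": "play_rows", "data": {
  "rows": [
    {"tx":0,"ty":0,"tz":-0.015,"roll":0,"jaw":0.0854},
    {"tx":0,"ty":0,"tz":-0.025,"roll":0,"jaw":0.0854},
    {"tx":0.002,"ty":0,"tz":-0.03,"roll":0,"jaw":0},
    {"tx":0,"ty":0,"tz":-0.025,"roll":0,"jaw":0},
    {"tx":0,"ty":0,"tz":-0.015,"roll":0,"jaw":0},
    {"tx":0,"ty":0,"tz":-0.008,"roll":0,"jaw":0},
    {"tx":0,"ty":0.015,"tz":0,"roll":0,"jaw":0},
    {"tx":0,"ty":0.02,"tz":0,"roll":0,"jaw":0},
    {"tx":0,"ty":0.025,"tz":0,"roll":0,"jaw":0},
    {"tx":0,"ty":0.02,"tz":0,"roll":0,"jaw":0},
    {"tx":0,"ty":0.013,"tz":0,"roll":0,"jaw":0},
    {"tx":0,"ty":0,"tz":0,"roll":0,"jaw":0},
    {"tx":0,"ty":0,"tz":0,"roll":0,"jaw":0}
  ]
}}

```text
time_s: 12.6
position: [0.4232, 0.0662, 0.2398]
tcp_rot: [0.476, -0.478, 0.523, -0.521]
contact_force: [0.8, -0.3, 0.8]
opening: 0.0
```

```bash
python3 -c "
from h import *
delta(w(-.218,.021),.245)
snap('side','s9',(200,150,400,300),4)"
```

```text
t 12.6 pos [0.4232 0.0662 0.2398] yaw -1.6611 F [ 0.77 -0.31  0.79] open 0.0 -> tool d(mm) [ 0.1 -5.3 48. ]
```

View pics/s9.png

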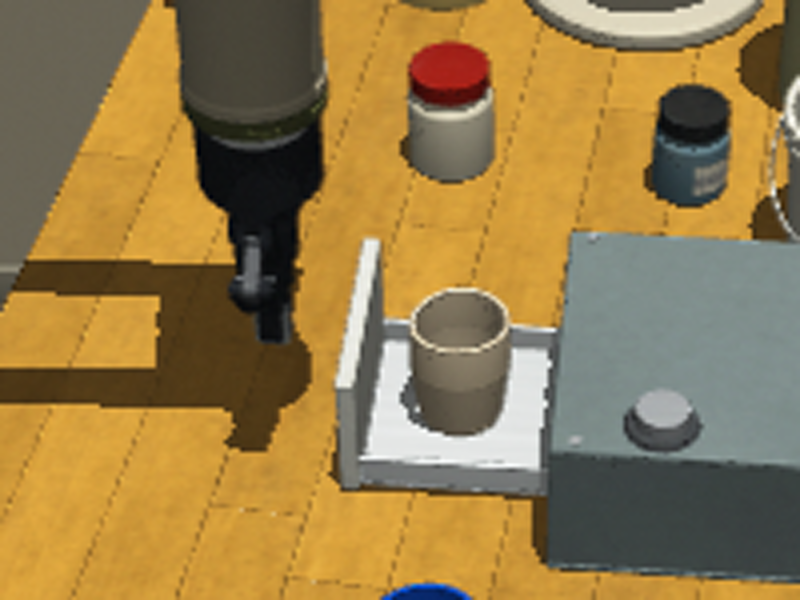

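Fingers are in front of the panel with a gap of about 35 mm. I'll approach gently.

>>> {"op": "play_rows", "data": {
  "rows": [
    {"tx":0,"ty":0,"tz":0.008,"roll":0,"jaw":0},
    {"tx":0,"ty":0,"tz":0.01,"roll":0,"jaw":0},
    {"tx":0,"ty":0,"tz":0.006,"roll":0,"jaw":0},
    {"tx":0,"ty":0,"tz":0.003,"roll":0,"jaw":0},
    {"tx":0,"ty":0,"tz":0.002,"roll":0,"jaw":0},
    {"tx":0,"ty":0,"tz":0.002,"roll":0,"jaw":0},
    {"tx":0,"ty":0,"tz":0.002,"roll":0,"jaw":0},
    {"tx":0,"ty":0,"tz":0.002,"roll":0,"jaw":0},
    {"tx":0,"ty":0,"tz":0.002,"roll":0,"jaw":0}
  ]
}}

```text
time_s: 13.4
position: [0.4603, 0.063, 0.2406]
tcp_rot: [0.477, -0.477, 0.522, -0.522]
contact_force: [-3.0, 0.1, 2.7]
opening: -0.0002
```

>>> {"op": "play_rows", "data": {
  "rows": [
    {"tx":0,"ty":0,"tz":0.002,"roll":0,"jaw":0},
    {"tx":0,"ty":0,"tz":0.002,"roll":0,"jaw":0},
    {"tx":0,"ty":0,"tz":0.002,"roll":0,"jaw":0},
    {"tx":0,"ty":0,"tz":0.002,"roll":0,"jaw":0}
  ]
}}

```text
time_s: 13.73
position: [0.4684, 0.0623, 0.2406]
tcp_rot: [0.477, -0.477, 0.522, -0.522]
contact_force: [-4.1, 0.2, 2.3]
opening: 0.0004
```

```bash
python3 -c "
from h import *
delta(w(-.218,.021),.240)
snap('side','s10',(200,150,400,300),4)"
```

```text
t 13.73 pos [0.4684 0.0623 0.2406] yaw -1.6609 F [-4.08  0.21  2.31] open 0.0004 -> tool d(mm) [0.2 0.6 2.6]
```

View pics/s10.png

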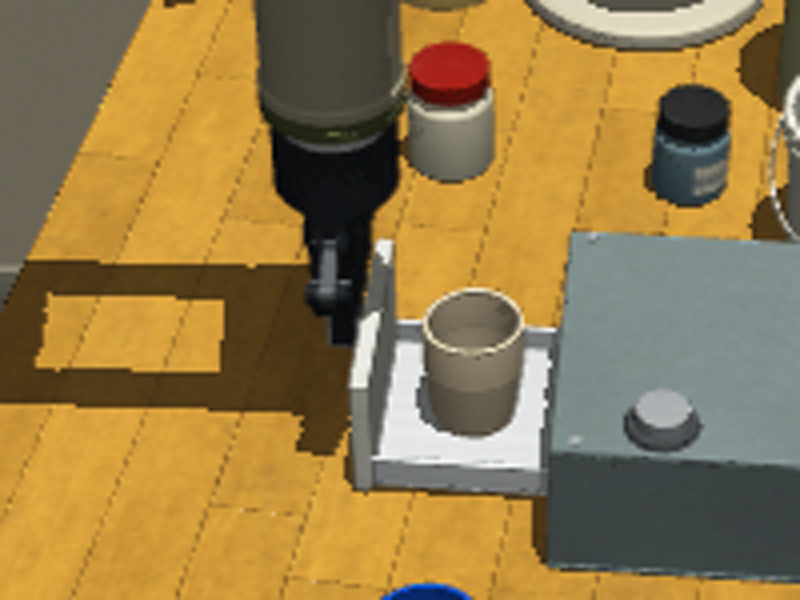

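Pushing at about 4 N with the tray at roughly 0.117. I continue steadily, stopping short of the latch.

>>> {"op": "play_rows", "data": {
  "rows": [
    {"tx":0,"ty":0,"tz":0.003,"roll":0,"jaw":0},
    {"tx":0,"ty":0,"tz":0.004,"roll":0,"jaw":0},
    {"tx":0,"ty":0,"tz":0.005,"roll":0,"jaw":0},
    {"tx":0,"ty":0,"tz":0.005,"roll":0,"jaw":0},
    {"tx":0,"ty":0,"tz":0.005,"roll":0,"jaw":0},
    {"tx":0,"ty":0,"tz":0.005,"roll":0,"jaw":0},
    {"tx":0,"ty":0,"tz":0.005,"roll":0,"jaw":0},
    {"tx":0,"ty":0,"tz":0.005,"roll":0,"jaw":0},
    {"tx":0,"ty":0,"tz":0.005,"roll":0,"jaw":0},
    {"tx":0,"ty":0,"tz":0.005,"roll":0,"jaw":0},
    {"tx":0,"ty":0,"tz":0.005,"roll":0,"jaw":0},
    {"tx":0,"ty":0,"tz":0.005,"roll":0,"jaw":0},
    {"tx":0,"ty":0,"tz":0.005,"roll":0,"jaw":0},
    {"tx":0,"ty":0,"tz":0.005,"roll":0,"jaw":0},
    {"tx":0,"ty":0,"tz":0.005,"roll":0,"jaw":0},
    {"tx":0,"ty":0,"tz":0.005,"roll":0,"jaw":0},
    {"tx":0,"ty":0,"tz":0.005,"roll":0,"jaw":0},
    {"tx":0,"ty":0,"tz":0.004,"roll":0,"jaw":0},
    {"tx":0,"ty":0,"tz":0.003,"roll":0,"jaw":0}
  ]
}}

```text
time_s: 15.37
position: [0.5575, 0.0545, 0.2405]
tcp_rot: [0.477, -0.477, 0.522, -0.522]
contact_force: [-4.0, 3.4, -0.3]
opening: -0.0
```

```bash
python3 -c "
from h import *
delta(w(-.104,.021),.240)
snap('side','s11',(240,150,440,300),4)"
```

```text
t 15.37 pos [0.5575 0.0545 0.2405] yaw -1.6608 F [-4.02  3.44 -0.32] open -0.0 -> tool d(mm) [ 0.5  0.4 27.1]
```

View pics/s11.png

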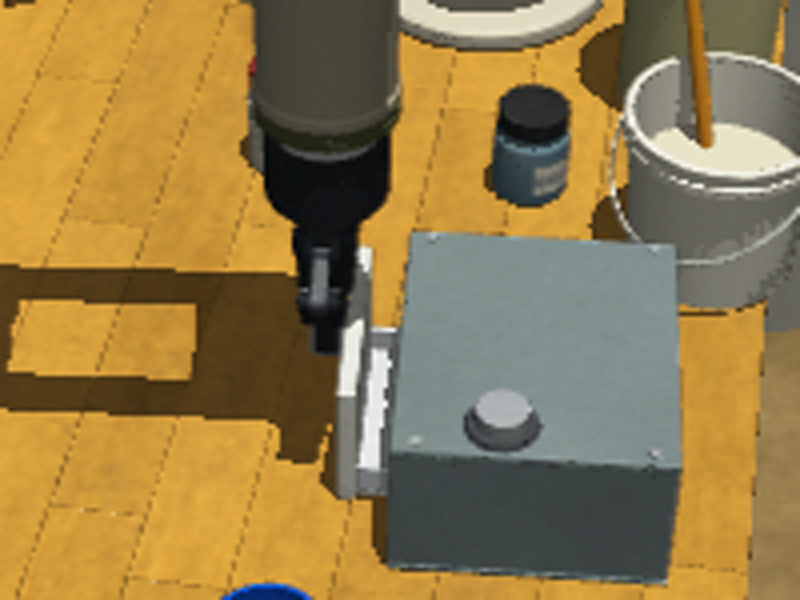

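>>> {"op": "play_rows", "data": {
  "rows": [
    {"tx":0,"ty":0,"tz":0.003,"roll":0,"jaw":0},
    {"tx":0,"ty":0,"tz":0.003,"roll":0,"jaw":0},
    {"tx":0,"ty":0,"tz":0.003,"roll":0,"jaw":0},
    {"tx":0,"ty":0,"tz":0.003,"roll":0,"jaw":0},
    {"tx":0,"ty":0,"tz":0.003,"roll":0,"jaw":0},
    {"tx":0,"ty":0,"tz":0.003,"roll":0,"jaw":0},
    {"tx":0,"ty":0,"tz":0.002,"roll":0,"jaw":0},
    {"tx":0,"ty":0,"tz":0.001,"roll":0,"jaw":0},
    {"tx":0,"ty":0,"tz":0.001,"roll":0,"jaw":0}
  ]
}}

```text
time_s: 16.17
position: [0.579, 0.0524, 0.2405]
tcp_rot: [0.477, -0.477, 0.522, -0.522]
contact_force: [-6.2, 3.1, 1.8]
opening: -0.0
```

```bash
python3 -c "
from h import *
delta(w(-.104,.021),.240)
snap('side','s12',(240,150,440,300),4)"
```

```text
t 16.17 pos [0.579  0.0524 0.2405] yaw -1.6609 F [-6.19  3.12  1.78] open -0.0 -> tool d(mm) [0.3 0.5 5.5]
```

View pics/s12.png

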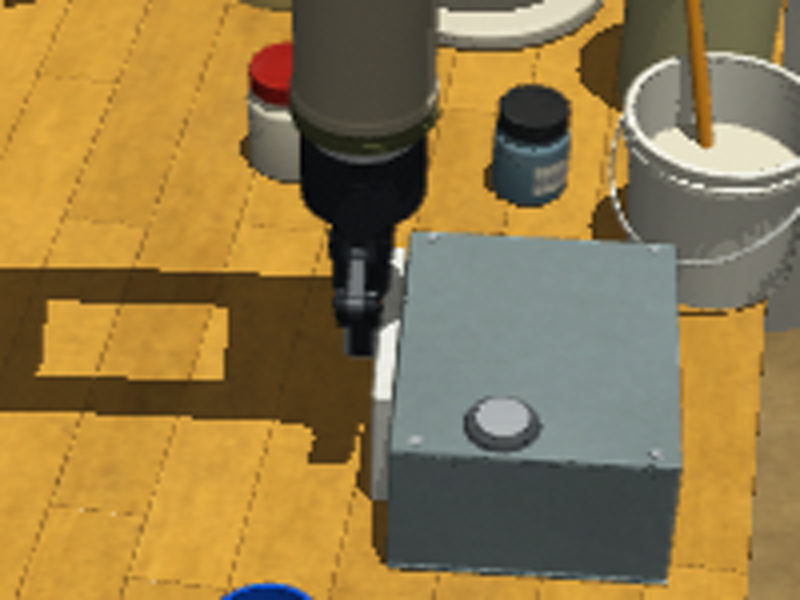

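The button has dipped (crop (500,417)), so the latch is riding. I continue in 1 mm steps.

>>> {"op": "play_rows", "data": {
  "rows": [
    {"tx":0,"ty":0,"tz":0.001,"roll":0,"jaw":0},
    {"tx":0,"ty":0,"tz":0.001,"roll":0,"jaw":0},
    {"tx":0,"ty":0,"tz":0.001,"roll":0,"jaw":0},
    {"tx":0,"ty":0,"tz":0,"roll":0,"jaw":0}
  ]
}}

```text
time_s: 16.55
position: [0.5822, 0.0521, 0.2405]
tcp_rot: [0.477, -0.477, 0.522, -0.522]
contact_force: [-2.7, 3.2, -0.1]
opening: 0.0001
```

>>> {"op": "play_rows", "data": {
  "rows": [
    {"tx":0,"ty":0,"tz":0.001,"roll":0,"jaw":0},
    {"tx":0,"ty":0,"tz":0.001,"roll":0,"jaw":0},
    {"tx":0,"ty":0,"tz":0,"roll":0,"jaw":0}
  ]
}}

```text
time_s: 16.8
position: [0.5841, 0.0518, 0.2406]
tcp_rot: [-0.477, 0.477, -0.522, 0.522]
contact_force: [-2.6, 3.3, -0.2]
opening: 0.0002
```

```bash
python3 -c "
from h import *
delta(w(-.104,.021),.240)
snap('side','s13',(240,150,440,300),4)"
```

```text
t 16.8 pos [0.5841 0.0518 0.2406] yaw -1.661 F [-2.59  3.26 -0.25] open 0.0002 -> tool d(mm) [0.2 0.6 0.4]
```

View pics/s13.png

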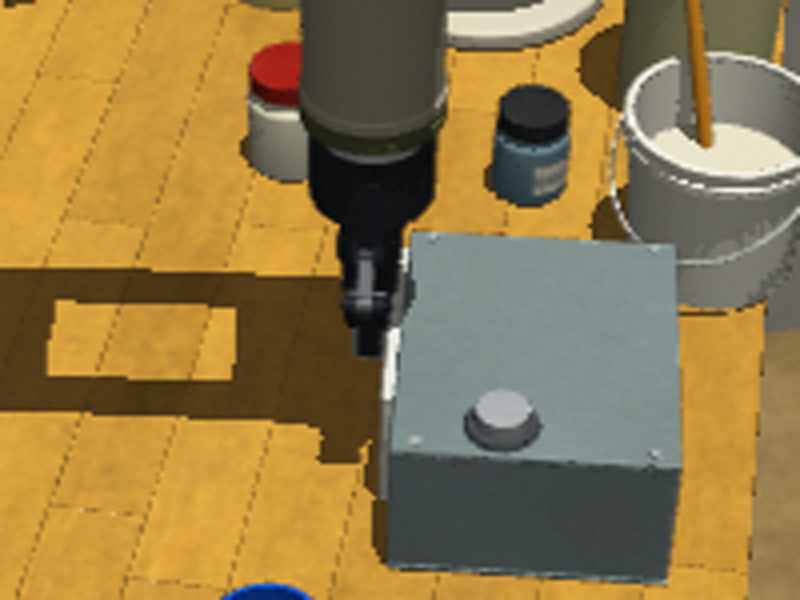

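The button has sprung up (crop (503,410)) and the force dropped from 6 to 2.7 N, so it clicked. I back off gently and lift.

>>> {"op": "play_rows", "data": {
  "rows": [
    {"tx":0,"ty":0,"tz":-0.001,"roll":0,"jaw":0},
    {"tx":0,"ty":0,"tz":-0.002,"roll":0,"jaw":0},
    {"tx":0,"ty":0,"tz":-0.005,"roll":0,"jaw":0},
    {"tx":0,"ty":0,"tz":-0.01,"roll":0,"jaw":0},
    {"tx":0,"ty":0,"tz":-0.02,"roll":0,"jaw":0},
    {"tx":0,"ty":0,"tz":-0.03,"roll":0,"jaw":0},
    {"tx":0,"ty":0,"tz":-0.03,"roll":0,"jaw":0},
    {"tx":0,"ty":-0.02,"tz":-0.03,"roll":0,"jaw":0},
    {"tx":0,"ty":-0.03,"tz":-0.02,"roll":0,"jaw":0},
    {"tx":0,"ty":-0.03,"tz":0,"roll":0,"jaw":0},
    {"tx":0.02,"ty":-0.02,"tz":0,"roll":0,"jaw":0},
    {"tx":0.03,"ty":0,"tz":0,"roll":0,"jaw":0},
    {"tx":0.03,"ty":0,"tz":0,"roll":0,"jaw":0},
    {"tx":0.03,"ty":0,"tz":0,"roll":0,"jaw":0},
    {"tx":0.03,"ty":0,"tz":0,"roll":0,"jaw":0},
    {"tx":0.03,"ty":0,"tz":0,"roll":0,"jaw":0},
    {"tx":0.02,"ty":0,"tz":0,"roll":0,"jaw":0},
    {"tx":0,"ty":0,"tz":0,"roll":0,"jaw":0},
    {"tx":0,"ty":0,"tz":0,"roll":0,"jaw":0}
  ]
}}

```text
time_s: 18.43
position: [0.4191, -0.125, 0.341]
tcp_rot: [-0.476, 0.476, -0.522, 0.523]
contact_force: [-0.1, -0.0, 0.7]
opening: -0.0
```

```bash
python3 -c "
from h import *
delta((.4,0))
snap('side','s14',(220,130,440,310),3.3)
snap('top','t14',(180,150,500,350),2.4)"
```

```text
t 18.43 pos [ 0.4191 -0.125   0.341 ] yaw -1.6638 F [-0.06 -0.04  0.7 ] open -0.0 -> tool d(mm) [-1.227e+02 -1.000e-01 -3.060e+01]
```

View pics/s14.png

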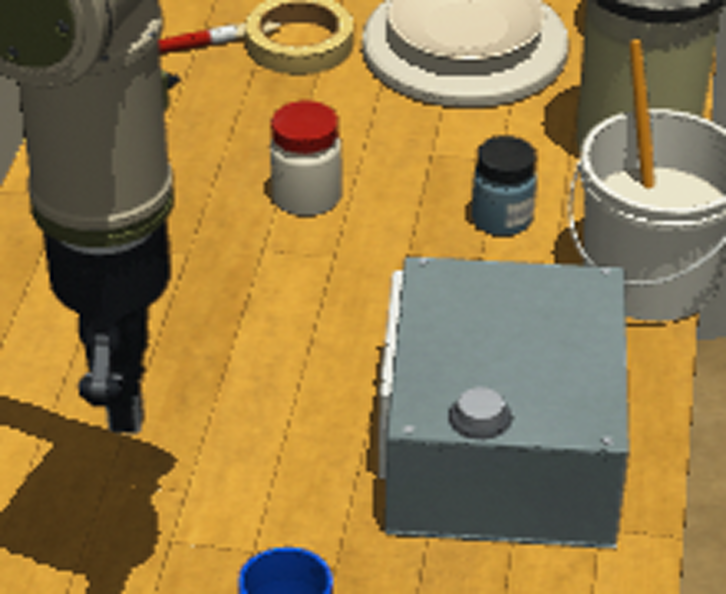

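View pics/t14.png

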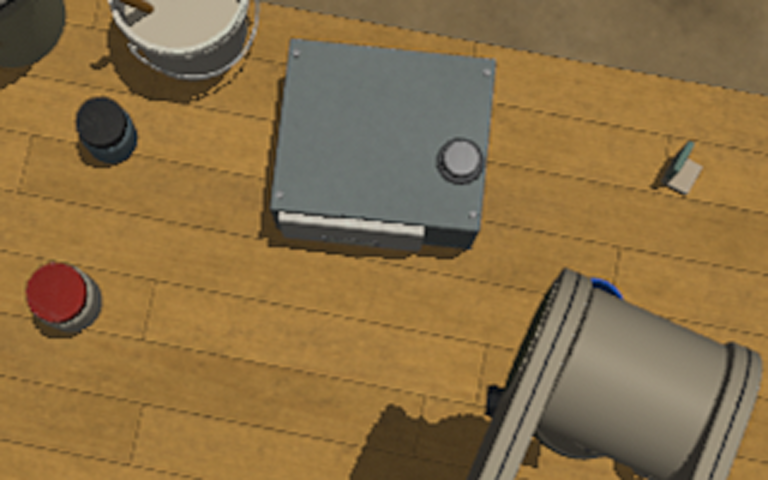

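The tray is shut and flush as at the start, the button is up, and the jars and tile haven't moved. The robot is clear, so I hand in.

```bash
python3 -c "
from station import arm
print(arm.finish_job())"
```

```text
the job is handed in; nothing more can be done
None
```

I pressed the button and the tray popped out. I set the bisque beaker (the larger pale cup) down upright in the middle of the well, then pushed the tray slowly home until it clicked. I handed the job in at about 18.5 s.

- **Latch:** the button dipped and sprang back up as the push force fell from about 6 N to about 2.7 N. After I backed off, the tray stayed shut as at the start, and the last force reading was about zero.
- **Jars and tile:** they look unmoved in the last pictures.
- **Beaker:** I can't see it inside the shut box. I last saw it standing upright with the tray about 9 mm into the push. The rest of the push was slow (60 mm/s at most), and nothing in the force readings suggested it tipped.
- **Disagreement:** two readings of the tray's sideways position differed by about 5 mm. I aimed between them, and the beaker had clear space all round.

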